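# Shut the test-block case and tuck its flap

## Task

One of the two test-block cases is still open, with its steel block inside. With a fingertip, and lifting nothing, fold its hinged flap over until it lies flat, then push the flap along by its rib until its free edge is tucked fully beneath the retaining lip, and let go so that the lip holds it down. Leave the shut case and everything else on the bench alone.

Things in the scene. Friction and masses are not known exactly. Their poses are not given: they have to be found in the camera images.
- case: the open case: black plastic box, 130 x 100 mm, 34 mm tall to its rim, fixed to the table, with a hinged aluminium flap and a steel retaining lip. Origin: centre of its underside; x points from the hinge side to the lip side (the way the flap folds over and is tucked), y along the hinge, z up. The hinge axis lies at x = -55 mm + tuck, z = 35.5 mm
- flap (a joint): angle of the flap, rad: 0 = lying flat on the rim, growing as it opens (at most 1.6). At the start 1.0 to 1.35: half open, leaning towards the lip. A weak spring (about 0.1 N m when flat) lifts it again if let go while not under the lip; tucked, it rests against the lip's underside at about 0.04
- tuck (a joint): how far the flap, its hinge pin riding in slots, is shifted along the case's x towards the lip, m: 0 to 0.012. Friction (about 5 N) keeps it where it is left. Starts at 0 to 0.002: the flat flap's edge is 1 to 3 mm short of the lip; at 0.012 it is 9 mm beneath it. If shifted before the flap is flat, the edge lands on top of the lip and must be shifted back
- flap_hinge (a point): point on the hinge axis at mid-width, moving with the flap: x along the flap from hinge to free edge, z out of its outer face (up when flat). The flap is an aluminium plate 105 mm from hinge axis to free edge, 94 mm wide, 3 mm thick, its middle plane through the axis
- flap_rib (a point): middle of the hinge-side face of the finger rib on the flap's outer face, 67.5 mm from the hinge axis, 5.5 mm above the plate's middle plane. The rib is 60 mm long (along the hinge) and 8 mm high above the plate: an upright face towards the hinge, for a fingertip to push against towards the lip, and a long slope towards the free edge that reaches the plate 90 mm from the axis
- flap_edge (a point): middle of the flap's free edge, 105 mm from the hinge axis
- lip_edge (a point): middle of the lip's lower edge facing the hinge (case frame x = 53, z = 41.5 mm). The lip is a 6 mm thick steel bar across the case's 100 mm width, x = 53 to 69 mm, underside at z = 41.5, top at 47.5 mm. The flat flap's top face is at z = 37 mm, so it passes under with 4.5 mm to spare
- block: round steel test block lying loose inside the open case, 60 mm across, 12 mm thick; origin at the centre of its underside, 6 mm above the table. It stays there
- shut_case: a second case of the same make, fixed to the table, already shut with its flap tucked under its lip (flap top at 37 mm, rib top at 45 mm, lip top at 47.5 mm); origin at the centre of its underside. To be left alone
- spare_block: loose bystander: bare round steel test block lying flat, 60 mm across, 12 mm thick; origin at the centre of its underside
- indenter: loose bystander: small brass indenter standing upright, 22 mm across, 50 mm tall; origin at the centre of its underside; it may stand between the two cases
- anvil: loose bystander: mushroom-shaped dark steel anvil, 64 mm across, 42 mm tall; origin at the centre of its underside
- test_shaft: loose bystander: stepped steel sample shaft standing upright, 38 mm across, 92 mm tall; origin at the centre of its underside
- wrench: loose bystander: steel wrench lying flat; origin under its middle
- oil: loose bystander: white plastic bottle, 48 mm across, 115 mm tall; origin at the centre of its underside
- loupe: loose bystander: black open cup-shaped magnifier, 44 mm across, 35 mm tall; origin at the centre of its underside
There are look-alikes about, which are no part of the job. Leave any blue look-alike of the case alone. Leave any turquoise look-alike of the block alone.

How it is judged:
On the way, in this order (a step that is already met when the one before it is completed fails the run):
1. the flap is folded down flat (within 0.12 rad) (value of joint flap below 0.12 rad), for 0.1 s.
2. its edge is pushed beneath the lip (value of joint flap below 0.08 rad and value of joint tuck above 0.008 m and x of flap_edge in the frame of case above 0.057 m and z of flap_edge in the frame of case below 0.043 m), for 0.2 s.
At the end, for the whole second after the job is handed in: the flap lies flat (below 0.08 rad) with its edge at least 4 mm beneath the lip (shifted more than 8 of 12 mm), at rest, held by the lip alone; the block still lies in the case (all of step 2 and velocity of joint flap below 0.1 rad/s and z of block in the frame of case below 0.012 m and horizontal distance between block and case below 0.05 m); the robot touches nothing.
It fails at once if the block is lifted out of the case (z of block in the frame of case above 0.02 m).
It fails at once if the shut case is pushed on (over 5 N) (contact force between the fingers and shut_case above 5 N).
It fails at once if a bystander is moved by over 15 mm or lifted (distance of any of spare_block, indenter, anvil, test_shaft, wrench, oil, loupe from where it was at the start of the episode above 0.015 m).
It fails at once if the flap is lifted wide open (value of joint flap above 1.5 rad).
It also fails if it takes over 35 s, if anything falls off the work surface, if the arm or the gripper's body presses on something with over 40 N, if the wrist force passes 120 N, or if a joint passes its speed limit or range.

## Robot

A 6-joint arm with a two-finger parallel gripper is mounted at the origin on the work surface. World frame = base frame: x ahead of the robot, y to its left, z up, the work surface at z = 0. Lengths are in m, angles in rad, forces in N, time in s.
With the tool pointing down it reaches from about 0.35 to 0.975 m from the base axis. Payload 4.9 kg.
Tool frame: the origin (TCP) lies midway between the tips of the shut fingers; the grasp point (between the pads) lies 19 mm behind it (manip.pinch_z is the distance from the TCP to the grasp point, in m); z points along the fingers, y is the direction in which the jaws open and shut (so a half turn about z gives the same grasp; the last joint's range is limited). The gripper opens to 85 mm and grips with 20 to 120 N. Pads are 22 mm wide; open, the fingers measure 114 mm over their backs; the gripper's body (76 mm by 85 mm) begins 54 mm behind the grasp point. The pads swing forward as they close: fully open they stand 13 mm farther back than shut.
Start: joints at [1.209, 0.053, 1.613, -0, 1.476, -0.119], TCP at [0.15, 0.607, 0.231] pointing down, gripper open.
Joint ranges: [-3.01, 3.01], [-1.01, 2.22], [0.06, 2.58], [-1.02, 4.17], [0.09, 2.62], [-3.14, 3.14]. Speed limits (rad/s): [2.57, 2.57, 3.14, 3.14, 3.14, 3.14].

## Interface

Orientations are given as a unit quaternion [w, x, y, z].
In Python, from plant import manip gives the robot as it stands.
- The arm moves only by the tool drive_tool, never from a script. Its argument "commands" is text: rows parted by semicolons, each of 5 numbers parted by spaces: the finger opening in mm, from 0 to 85.4, then the shift along the tool's x, y, z in units of 30 mm (1.0 is 30 mm), then the turn about the tool's z in degrees. A call has exactly 8 rows; each row shifts and turns the commanded pose from where the row before left it, along the tool's axes as they then stand; what a row does not reach is not made up. A row lasts 1/8 s, in which the tool goes at most 62.5 mm and 10.7 degrees, less where a joint would pass 70% of its speed; a pose out of reach is approached as far as the arm can. A call is refused whole if a number of a shift passes 1 or a number of a turn 10.7, either way. A call with a gripper value outside its range is refused whole. The fingers move at their own pace and stop on an object; the grip force is fixed at half the most. Time passes only in rows, so rows that do not move let the fingers close, or fill a call up. It gives the time, the measured TCP pose, the force and the opening at its end, in the units of the state.
- manip.state(): the state, without advancing time (a new reading comes with each control period).
- manip.grab_frame(name): name is "scene" or "top"; returns the picture (400x640x3 uint8, red, green, blue); there is no depth.
- manip.camera_params(name): a dict with "fx", "fy", "cx", "cy" (pixels), "xyz" and "orientation" of the camera in the world. Camera axes: x right, y down, z forward; pixel columns grow to the right and rows downward; lengths in m; the calibration is good to about 2 mm. A picture is of the moment at which its call begins. camera_params takes no time and is no camera call.
- manip.job_done(): hands the job in, once; it reports no verdict.
The state is a dict: "time": time; "joint_pos": joint angles; "joint_vel": joint speeds; "joint_efforts": joint torques, N m; "tool_pos": TCP position; "tool_rot": TCP orientation; "contact_force": force on the tool from outside, world axes, zero at the start; "ft_torque": the same for the moment, N m; "gripper_width": opening from 0.0 (shut) to 1.0 (fully open).
Only numpy, scipy, OpenCV 4.12 (cv2) and the standard library are available. Lean on these libraries where they do the work, as an engineer would, in place of code of your own. Each camera call takes 0.05 s, during which the arm holds its last target. There are 200 camera calls.

## Working session

There is one attempt and no reset: what is moved stays moved. The work goes in short steps, Python scripts to look and compute and a tool call to move; the robot and the scene stay as the last step left them, time stands still between calls to the robot, and variables do not carry over. Pictures are saved under pics/ and viewed, about 8 in all and at most 12, crops included, and the job is handed in when it is done.

Besides the shell and the picture viewer there is one more tool, called after ">>>" as name(argument=value, ...) on one line, values as JSON. drive_tool: Moves the arm, as the interface text tells. Its arguments: {"type":"object","properties":{"commands":{"type":"string"}},"required":["commands"]}

```bash
mkdir -p pics
python3 - <<'E'
from plant import manip
import cv2
for n in("scene","top"):
    f=manip.grab_frame(n); cv2.imwrite(f"pics/{n}0.png",f[:,:,::-1]); print(n,manip.camera_params(n))
print(manip.state())
E
```

```text
scene {'fx': 509.78801155568885, 'fy': 509.78801155568885, 'cx': 318.683926341768, 'cy': 197.9265577393771, 'xyz': array([1.22305133, 0.48173651, 1.00735882]), 'orientation': array([-0.16783028,  0.4235453 ,  0.82952495, -0.32300268])}
top {'fx': 483.676182817733, 'fy': 483.676182817733, 'cx': 310.8074405210831, 'cy': 199.5121500023486, 'xyz': array([ 0.38924773, -0.01754564,  1.1864082 ]), 'orientation': array([-0.04496046,  0.71423039, -0.69736108,  0.03925593])}
{'time': 0.1, 'joint_pos': array([ 1.20897781e+00,  5.33089340e-02,  1.61417798e+00,  1.05433840e-05,
        1.47597995e+00, -1.19006920e-01]), 'joint_vel': array([ 0.00139461, -0.00047908, -0.00219011, -0.00016707,  0.0012001 ,
        0.00193383]), 'joint_efforts': array([-3.44365499e-04, -3.94903672e+01, -3.71363246e+01, -9.74959198e-05,
        3.89274748e-03, -2.84327075e-05]), 'tool_pos': array([0.1500693 , 0.60613202, 0.23016201]), 'tool_rot': array([-2.28224702e-04,  1.21108226e-01,  9.92638867e-01, -9.08904614e-04]), 'contact_force': array([-0.15596792,  0.05025257, -0.40371719]), 'ft_torque': array([-0.01541241,  0.02591157,  0.07085128]), 'gripper_width': 1.0009135788520347}
```

View pics/top0.png

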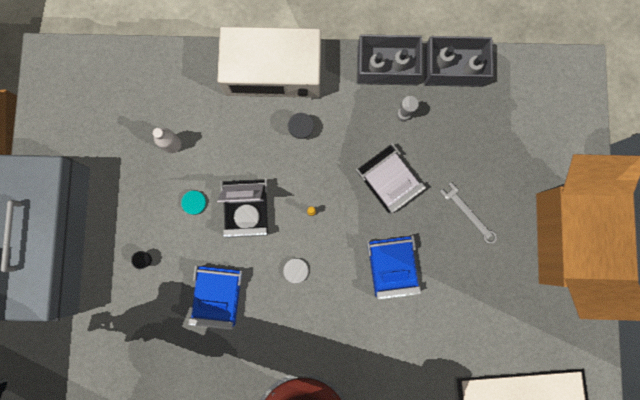

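View pics/scene0.png

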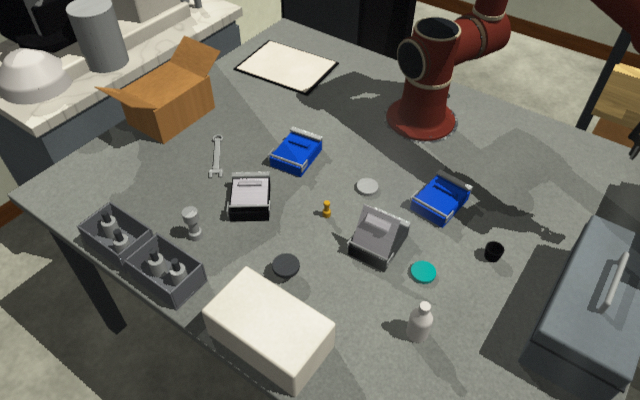

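Run:
```python
import cv2,numpy as np
a=cv2.imread("pics/top0.png")[170:245,205:285]; b=cv2.imread("pics/scene0.png")[195:275,335:420]
r=lambda i:cv2.resize(i,(400,400*i.shape[0]//i.shape[1]),interpolation=cv2.INTER_CUBIC)
a,b=r(a),r(b);h=min(len(a),len(b));cv2.imwrite("pics/crop.png",np.hstack([a[:h],b[:h]]))
```

```text
(no output)
```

View pics/crop.png

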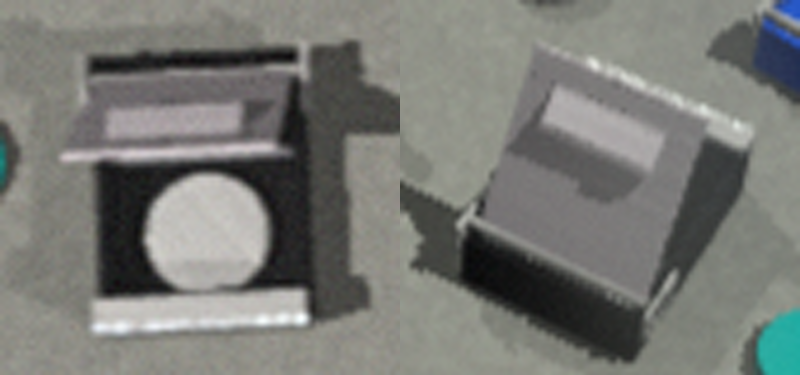

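```bash
cat > h.py <<'E'
import numpy as np
from plant import manip
from scipy.spatial.transform import Rotation as R
C={n:manip.camera_params(n) for n in("scene","top")}
def proj(n,P):
    c=C[n];p=R.from_quat(np.roll(c["orientation"],-1)).inv().apply(np.atleast_2d(P)-c["xyz"])
    return np.c_[c["fx"]*p[:,0]/p[:,2]+c["cx"],c["fy"]*p[:,1]/p[:,2]+c["cy"]]
def world(q,P): return R.from_euler("z",q[2]).apply(np.atleast_2d(P))+[q[0],q[1],0]
def flap(a,t,s,y,o=0): # s along the flap, o out of its outer face
    return [-.055+t+s*np.cos(a)+o*np.sin(a)*1.0,y,.0355+s*np.sin(a)-o*np.cos(a)*-1.0]
E
cat > fit.py <<'E'
from h import *
from scipy.optimize import least_squares
T=lambda x,y:("top",(205+x/5,170+y/5)); S=lambda x,y:("scene",(335+(x-400)/4.706,195+y/4.706))
# out of outer face: opening rotates x axis up, so normal = (-sin a, cos a)
fl=lambda s,y,o=0:(lambda a:[-.055+.001+s*np.cos(a)-o*np.sin(a),y,.0355+s*np.sin(a)+o*np.cos(a)])
k=lambda *p:(lambda a:list(p))
obs=[(T(93,293),k(.053,-.05,.0475)),(T(306,290),k(.053,.05,.0475)),
(T(92,320),k(.069,-.05,.0475)),(T(309,315),k(.069,.05,.0475)),
(T(62,160),fl(.105,-.047)),(T(293,152),fl(.105,.047)),
(S(540,46),fl(.105,.047)),(S(706,118),fl(.105,-.047)),(S(752,127),k(.069,-.05,.0475)),
(S(645,355),k(-.065,-.05,0)),(S(463,282),k(-.065,.05,0))]
def f(q): return np.concatenate([proj(n,world(q,g(q[3])))[0]-uv for (n,uv),g in obs])
r=least_squares(f,[.4,.12,np.pi,1.2],loss="soft_l1");print(r.x);print(f(r.x).reshape(-1,2).round(1))
q=r.x
for n,p in dict(hinge=fl(0,0)(q[3]),edge=fl(.105,0)(q[3]),rib=fl(.0675,0,.0055)(q[3]),lip=[.053,0,.0415]).items(): print(n,world(q,p)[0].round(4))
E
python3 fit.py
```

```text
[0.50815071 0.15208251 3.2281194  1.03930065]
[[-0.1  0.3]
 [-0.3 -1.8]
 [ 0.4  1.6]
 [-0.6 -0. ]
 [-0.1  0.4]
 [-3.8 -0.7]
 [-0.7 -1.4]
 [ 0.9 -0.8]
 [ 0.2 -0.1]
 [-2.8  1.4]
 [-1.2 -0.6]]
hinge [0.5619 0.1567 0.0355]
edge [0.5089 0.1522 0.126 ]
rib [0.5326 0.1542 0.0965]
lip [0.4553 0.1475 0.0415]
```

```bash
cat > ov.py <<'E'
import cv2,sys
from h import *
def overlay(q,t,boxes,imgs,out,k=7):
    a=q[3];F=lambda s,y,o=0:[-.055+t+s*np.cos(a)-o*np.sin(a),y,.0355+s*np.sin(a)+o*np.cos(a)]
    polys=[([F(0,-.047,.0015),F(0,.047,.0015),F(.105,.047,.0015),F(.105,-.047,.0015)],(0,0,255)),
     ([F(.0675,-.03,.0095),F(.0675,.03,.0095),F(.09,.03,.0015),F(.09,-.03,.0015)],(0,255,0)),
     ([[.053,-.05,.0475],[.053,.05,.0475],[.069,.05,.0475],[.069,-.05,.0475]],(255,0,0)),
     ([[-.065,-.05,.034],[-.065,.05,.034],[.065,.05,.034],[.065,-.05,.034]],(0,255,255)),
     ([[-.065,-.05,0],[-.065,.05,0],[.065,.05,0],[.065,-.05,0]],(255,0,255))]
    o=[]
    for n,(x0,y0,w,h),im in zip(("top","scene"),boxes,imgs):
        c=cv2.resize(cv2.imread(im)[y0:y0+h,x0:x0+w],None,fx=k,fy=k,interpolation=cv2.INTER_CUBIC)
        raw=c.copy()
        for P,col in polys:
            cv2.polylines(c,[np.int32((proj(n,world(q,P))+.5-[x0,y0])*k)],True,col,1)
        o.append(np.vstack([raw[:0],c]))
    cv2.imwrite(out,np.hstack(o))
E
python3 - <<'E'
from ov import *
overlay([.50815,.15208,3.2281,1.0393],.001,[(213,172,57,80),(345,198,57,80)],["pics/top0.png","pics/scene0.png"],"pics/ov1.png")
E
```

```text
(no output)
```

View pics/ov1.png

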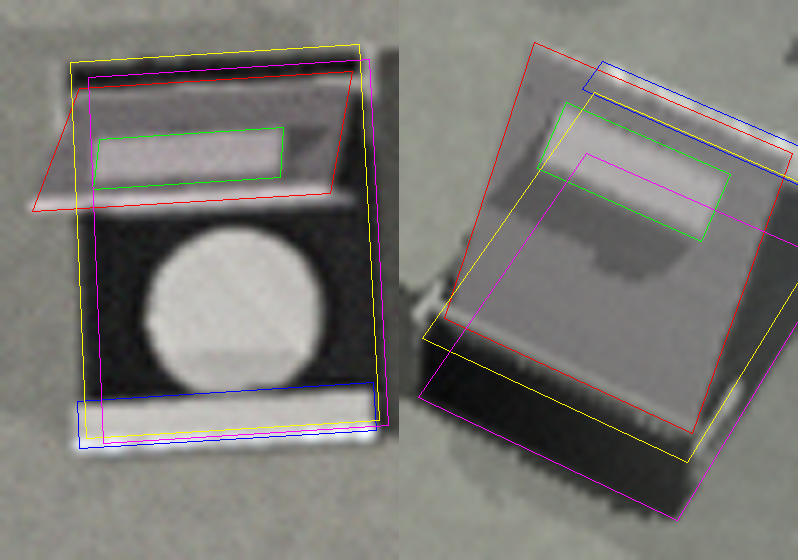

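```bash
python3 - <<'E'
s=open("fit.py").read()
a=s.index("T=lambda");b=s.index("# out");c=s.index("obs=");d=s.index("def f(q)")
s=s[:a]+'T=lambda x,y:("top",(213+x/7-.5,172+y/7-.5)); S=lambda x,y:("scene",(345+(x-399)/7-.5,198+y/7-.5))\n'+s[b:c]+'''obs=[(T(78,400),k(.053,-.05,.0475)),(T(374,388),k(.053,.05,.0475)),
(T(78,441),k(.069,-.05,.0475)),(T(375,430),k(.069,.05,.0475)),
(T(33,212),fl(.105,-.047,-.0015)),(T(345,203),fl(.105,.047,-.0015)),
(T(95,142),fl(.0675,-.03,.0095)),(T(283,129),fl(.0675,.03,.0095)),(T(97,187),fl(.09,-.03,.0015)),(T(281,178),fl(.09,.03,.0015)),
(S(567,104),fl(.09,.03,.0015)),(S(722,178),fl(.09,-.03,.0015)),(S(697,239),fl(.0675,-.03,.0095)),(S(541,166),fl(.0675,.03,.0095)),
(S(534,43),fl(.105,.047)),(S(604,63),k(.069,.05,.0475)),
(S(680,520),k(-.065,-.05,0)),(S(422,397),k(-.065,.05,0))]
'''+s[d:]
s+='''
from ov import overlay
overlay(q,.001,[(213,172,57,80),(345,198,57,80)],["pics/top0.png","pics/scene0.png"],"pics/ov2.png")'''
open("fit.py","w").write(s)
E
python3 fit.py
```

```text
[0.50820667 0.15195977 3.22085383 1.04408547]
[[-0.2  0. ]
 [-0.2 -0.6]
 [-0.   1. ]
 [-0.   0.2]
 [ 0.2  0.8]
 [-1.9 -0.2]
 [ 0.7 -0.6]
 [ 0.3 -0.2]
 [-0.5  0.1]
 [ 0.  -0.1]
 [-0.2 -0.2]
 [ 1.  -0.5]
 [ 0.4  0.4]
 [-0.6  0.3]
 [ 0.2 -0.3]
 [-0.  -0.3]
 [-0.7  0.1]
 [-0.7 -0.1]]
hinge [0.562  0.1562 0.0355]
edge [0.5094 0.1521 0.1263]
rib [0.533  0.1539 0.0966]
lip [0.4554 0.1478 0.0415]
```

View pics/ov2.png

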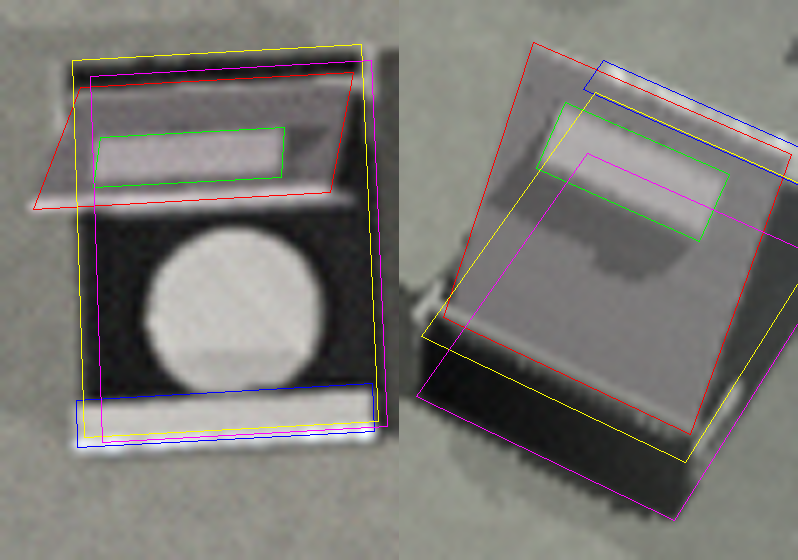

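>>> drive_tool(commands="0 0 0 -1 -9.2; 0 0 0 -1 -9.2; 0 -0.7 -1 0 0; 0 -0.7 -1 0 0; 0 -0.7 -1 0 0; 0 -0.7 -1 0 0; 0 -0.7 -1 0 0; 0 -0.7 -1 0 0")

```text
time: 1.1
tool_pos: [0.2904, 0.4359, 0.2907]
tool_rot: [-0.0, -0.039, 0.999, -0.0]
contact_force: [-0.1, 0.2, -0.3]
gripper_width: -0.002
```

>>> drive_tool(commands="0 -0.8 -1 0 0; 0 -0.8 -1 0 0; 0 -0.8 -1 0 0; 0 -0.8 -1 0 0; 0 -0.8 -1 0 0; 0 -0.8 -1 0 0; 0 -0.8 -1 0 0; 0 -0.8 -1 0 0")

```text
time: 2.1
tool_pos: [0.5006, 0.2117, 0.2907]
tool_rot: [-0.0, -0.039, 0.999, -0.0]
contact_force: [1.2, 0.0, 0.4]
gripper_width: 0.002
```

```bash
cat >> h.py <<'E'
Q=(.5082,.1520,3.2209)
def where(t):
    "TCP in case frame, tool yaw error (deg)"
    s=manip.state();p=R.from_euler("z",-Q[2]).apply(s["tool_pos"]-[Q[0],Q[1],0])
    M=R.from_quat(np.roll(s["tool_rot"],-1)).as_matrix()
    print(s["time"],"case frame mm",(p*1e3).round(1),"yawerr",np.degrees(np.angle(np.exp(1j*(np.arctan2(M[1,0],M[0,0])-Q[2])))).round(2),"tilt z",M[:,2].round(3),"F",s["contact_force"].round(1),"w",s["gripper_width"])
    print("units to",t,((np.array(t)/1e3-p)*[1,-1,-1]/.03).round(2))
E
python3 -c "
from h import *
where([-62,0,200])"
```

```text
2.1 case frame mm [  2.8 -60.1 290.7] yawerr -0.06 tilt z [-0.001 -0.    -1.   ] F [1.2 0.  0.4] w 0.0015670161636306076
units to [-62, 0, 200] [-2.16 -2.    3.02]
```

>>> drive_tool(commands="0 -0.8 -0.5 0 0; 0 -0.8 -0.5 0 0; 0 -0.56 -0.5 0 0; 0 0 -0.5 1 0; 0 0 0 1 0; 0 0 0 1 0; 0 0 0 1 0; 0 0 0 1 0")

```text
time: 3.1
tool_pos: [0.5692, 0.1579, 0.1401]
tool_rot: [-0.0, -0.039, 0.999, -0.0]
contact_force: [0.8, -0.0, 0.5]
gripper_width: 0.001
```

>>> drive_tool(commands="0 0 0 1 0; 0 0 0 0.7 0; 0 0 0 0 0; 0 0.15 0 0 0; 0 0.15 0 0 0; 0 0.1 0 0 0; 0 0.1 0 0 0; 0 0 0 0 0")

```text
time: 4.1
tool_pos: [0.5543, 0.1569, 0.0904]
tool_rot: [0.0, -0.039, 0.999, 0.0]
contact_force: [0.2, -0.3, 0.2]
gripper_width: 0.001
```

Run:
```python
from h import *
import cv2
where([-38,0,84.6])
ims=[]
for n,(x,y,w,h) in (("top",(200,140,90,110)),("scene",(330,150,90,110))):
    ims.append(cv2.resize(manip.grab_frame(n)[y:y+h,x:x+w,::-1],None,fx=4.4,fy=4.4,interpolation=cv2.INTER_CUBIC))
cv2.imwrite("pics/c1.png",np.hstack(ims))
```

```text
4.1 case frame mm [-46.4  -1.3  90.4] yawerr -0.05 tilt z [ 0.  0. -1.] F [ 0.2 -0.3  0.2] w 0.0012585070935521026
units to [-38, 0, 84.6] [ 0.28 -0.04  0.19]
```

View pics/c1.png

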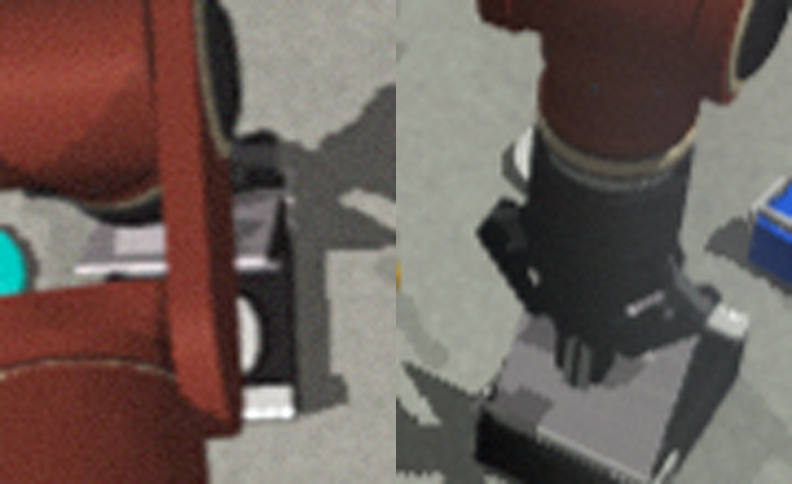

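>>> drive_tool(commands="0 0.15 0 0.06 0; 0 0.13 0 0.07 0; 0 0.1 0 0.08 0; 0 0.1 0 0.08 0; 0 0.1 0 0.1 0; 0 0.1 0 0.1 0; 0 0.09 0 0.1 0; 0 0 0 0 0")

```text
time: 5.2
tool_pos: [0.531, 0.155, 0.0721]
tool_rot: [-0.0, -0.039, 0.999, -0.0]
contact_force: [-1.5, -0.0, -0.5]
gripper_width: 0.001
```

>>> drive_tool(commands="0 0.07 0 0.1 0; 0 0.07 0 0.12 0; 0 0.06 0 0.12 0; 0 0.06 0 0.13 0; 0 0.05 0 0.13 0; 0 0.05 0 0.13 0; 0 0.04 0 0.13 0; 0 0 0 0 0")

```text
time: 6.2
tool_pos: [0.5193, 0.1541, 0.0464]
tool_rot: [-0.0, -0.039, 0.999, 0.0]
contact_force: [-0.4, 1.5, 0.4]
gripper_width: -0.003
```

Run:
```python
from h import *
import cv2
where([-9,0,37])
ims=[]
for n,(x,y,w,h) in (("top",(200,140,90,110)),("scene",(330,150,90,110))):
    ims.append(cv2.resize(manip.grab_frame(n)[y:y+h,x:x+w,::-1],None,fx=4.4,fy=4.4,interpolation=cv2.INTER_CUBIC))
cv2.imwrite("pics/c2.png",np.hstack(ims))
```

```text
6.2 case frame mm [-11.2  -1.3  46.4] yawerr -0.06 tilt z [-0. -0. -1.] F [-0.4  1.5  0.4] w -0.0025455999476662033
units to [-9, 0, 37] [ 0.07 -0.04  0.31]
```

View pics/c2.png

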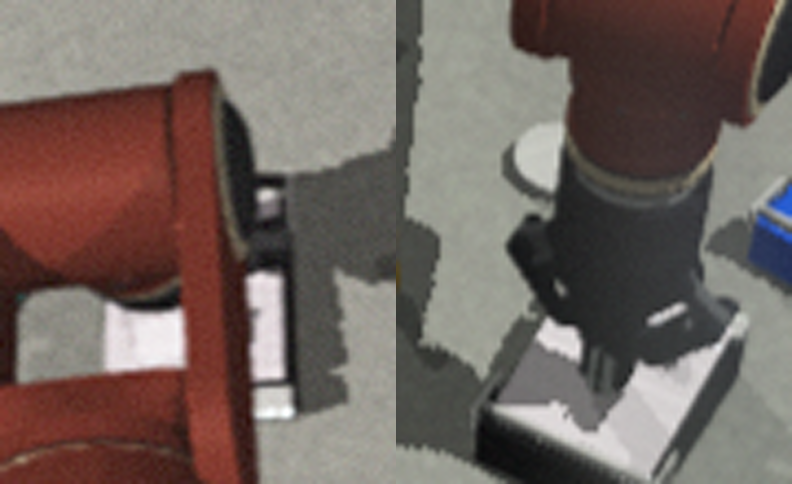

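>>> drive_tool(commands="0 0.02 0 0.08 0; 0 0.02 0 0.08 0; 0 0.01 0 0.07 0; 0 0 0 0.05 0; 0 0 0 0.03 0; 0 0 0 0.02 0; 0 0 0 0 0; 0 0 0 0 0")

```text
time: 7.3
tool_pos: [0.5182, 0.1541, 0.037]
tool_rot: [0.0, -0.039, 0.999, 0.0]
contact_force: [2.0, -0.3, 2.0]
gripper_width: -0.002
```

>>> drive_tool(commands="0 0 0 0.02 0; 0 0 0 0.02 0; 0 0 0 0 0; 0 0 0 0 0; 0 0 0 0 0; 0 0 0 0 0; 0 0 0 0 0; 0 0 0 0 0")

```text
time: 8.3
tool_pos: [0.5182, 0.1541, 0.0367]
tool_rot: [-0.0, -0.039, 0.999, -0.0]
contact_force: [-1.3, -0.7, 7.4]
gripper_width: 0.005
```

>>> drive_tool(commands="0 0.05 0 0 0; 0 0.05 0 0 0; 0 0.05 0 0 0; 0 0.05 0 0 0; 0 0.05 0 0 0; 0 0.05 0 0 0; 0 0 0 0 0; 0 0 0 0 0")

```text
time: 9.3
tool_pos: [0.5102, 0.1535, 0.0367]
tool_rot: [0.001, -0.039, 0.999, 0.0]
contact_force: [3.4, 0.7, 6.1]
gripper_width: -0.003
```

>>> drive_tool(commands="0 0.05 0 0 0; 0 0.05 0 0 0; 0 0.05 0 0 0; 0 0.05 0 0 0; 0 0.05 0 0 0; 0 0 0 0 0; 0 0 0 0 0; 0 0 0 0 0")

```text
time: 10.3
tool_pos: [0.5026, 0.1529, 0.0366]
tool_rot: [0.001, -0.039, 0.999, 0.0]
contact_force: [4.3, 0.8, 5.6]
gripper_width: -0.0
```

>>> drive_tool(commands="0 0.04 0 0 0; 0 0.04 0 0 0; 0 0.04 0 0 0; 0 0.04 0 0 0; 0 0.04 0 0 0; 0 0 0 0 0; 0 0 0 0 0; 0 0 0 0 0")

```text
time: 11.3
tool_pos: [0.4968, 0.1524, 0.0365]
tool_rot: [0.001, -0.039, 0.999, 0.0]
contact_force: [5.2, 0.3, 5.4]
gripper_width: 0.001
```

>>> drive_tool(commands="0 0.03 0 0 0; 0 0.03 0 0 0; 0 0.03 0 0 0; 0 0.03 0 0 0; 0 0 0 0 0; 0 0 0 0 0; 0 0 0 0 0; 0 0 0 0 0")

```text
time: 12.3
tool_pos: [0.4932, 0.1521, 0.0366]
tool_rot: [0.001, -0.039, 0.999, 0.0]
contact_force: [5.4, 0.5, 5.4]
gripper_width: -0.002
```

Run:
```python
from h import *
import cv2
where([-9,0,37])
ims=[]
for n,(x,y,w,h) in (("top",(205,165,80,75)),("scene",(335,190,80,75))):
    ims.append(cv2.resize(manip.grab_frame(n)[y:y+h,x:x+w,::-1],None,fx=5,fy=5,interpolation=cv2.INTER_CUBIC))
cv2.imwrite("pics/c3.png",np.hstack(ims))
```

```text
12.3 case frame mm [15.  -1.3 36.6] yawerr -0.06 tilt z [ 0.003  0.    -1.   ] F [5.4 0.5 5.4] w -0.002082679349045088
units to [-9, 0, 37] [-0.8  -0.04 -0.01]
```

View pics/c3.png

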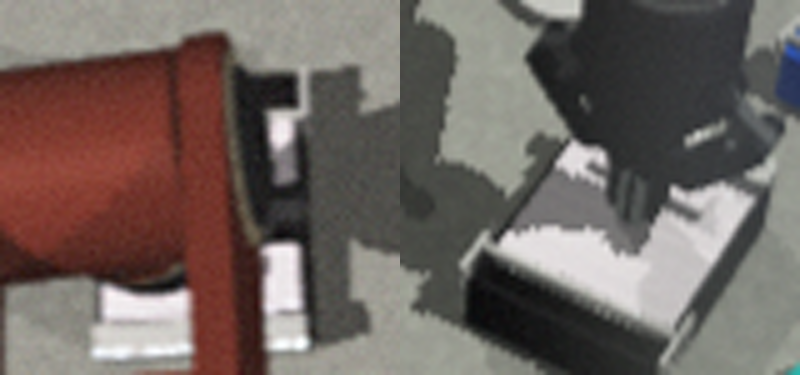

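>>> drive_tool(commands="0 0.03 0 0 0; 0 0.03 0 0 0; 0 0.03 0 0 0; 0 0.03 0 0 0; 0 0 0 0 0; 0 0 0 0 0; 0 0 0 0 0; 0 0 0 0 0")

```text
time: 13.4
tool_pos: [0.4922, 0.152, 0.0372]
tool_rot: [0.005, -0.039, 0.999, 0.0]
contact_force: [12.8, 1.1, -0.8]
gripper_width: -0.003
```

>>> drive_tool(commands="0 -0.1 0 -0.03 0; 0 -0.1 0 -0.05 0; 0 -0.05 0 -0.2 0; 0 -0.1 0 -0.5 0; 0 0 0 -1 0; 0 0 0 -1 0; 0 0 0 -1 0; 0 0 0 -1 0")

```text
time: 14.4
tool_pos: [0.4985, 0.1525, 0.1807]
tool_rot: [-0.0, -0.039, 0.999, -0.0]
contact_force: [0.0, 0.6, -0.6]
gripper_width: -0.001
```

>>> drive_tool(commands="0 0 0 -1 0; 0 -1 1 0 0; 0 -1 1 0 0; 0 -1 1 0 0; 0 -1 1 0 0; 0 -1 1 0 0; 0 -0.5 1 0 0; 0 0 0 0 0")

```text
time: 15.4
tool_pos: [0.6492, 0.3465, 0.209]
tool_rot: [-0.0, -0.04, 0.999, -0.0]
contact_force: [-1.0, 0.1, 0.3]
gripper_width: -0.003
```

Run:
```python
from h import *
import cv2
from ov import overlay
where([-9,0,37])
for n in("top","scene"): cv2.imwrite(f"pics/{n}F.png",manip.grab_frame(n)[:,:,::-1])
overlay([*Q,.04],.012,[(213,172,57,80),(345,198,57,80)],["pics/topF.png","pics/sceneF.png"],"pics/ovF.png")
```

```text
15.4 case frame mm [-156.  -182.7  209. ] yawerr 0.07 tilt z [-0.001 -0.    -1.   ] F [-1.   0.1  0.3] w -0.0032612900492381947
units to [-9, 0, 37] [ 4.9  -6.09  5.73]
```

View pics/ovF.png

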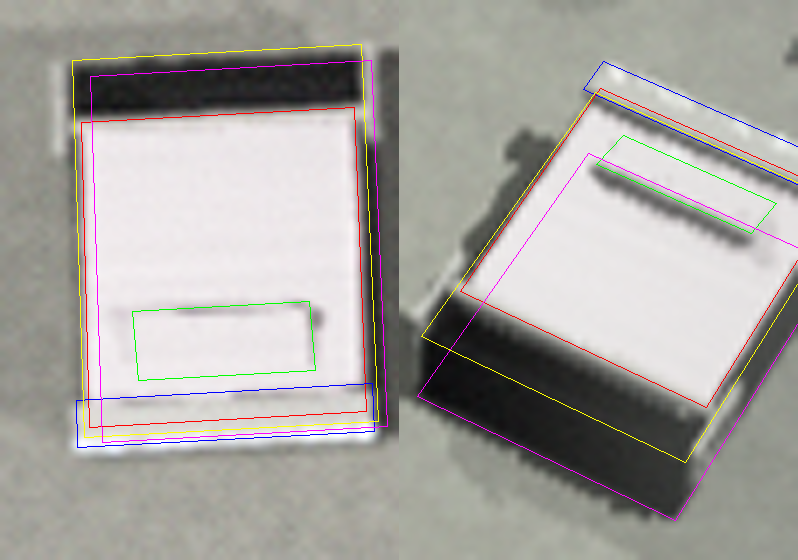

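The overlay for full tuck (12 mm, 0.04 rad) matches. The flap's hinge end lies at rows 108–122, the rib face at rows 302–311, and the free edge is hidden under the lip. The arm is clear, so I'm handing in.

```bash
python3 -c "
from plant import manip
print(manip.job_done())"
```

```text
the job is handed in; nothing more can be done
None
```

The open case is shut and the job is handed in, at about 15.5 s of the 35 s allowed. With the closed fingertip I folded the flap flat, pressing with about 7 N. I then pushed it by its rib to the end stop: the force held at about 5 N, then rose to 13 N when it stopped. After that I backed off and moved clear.

- **Last checks:** the final pictures match the flap at full tuck (12 mm) and about 0.04 rad, with its free edge hidden under the lip. It stayed down after I let go. The wrist reading was back to noise (about 1 N), so the robot touches nothing.
- **Not checked:** I did not measure the flap angle or tuck directly, nor compare the bystanders before and after. My path stayed above them and I felt no unexpected contact. The block is hidden under the closed flap; nothing in the pushing forces suggested it was touched.
- **Disagreements:** in the first fit of the case's position, one corner of the flap was off by about 4 px in the top picture, and it was still about 2 px off after refitting. The fitted yaw also looked up to about 2° too large. Neither affected the fold or the push.

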